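# Lock the shaft with the forked plate behind its catch

## Task

First push the crank arm's post round until the shaft's flats line up with the bed and leave it there. Then take the forked plate whose slot fits over the flats (not the one with the narrow slot), lay it on the bed in front of the guide rails, slot towards the shaft, and slide it along between the rails so that its own edge lifts the catch, until the fork is fully home over the flats and the catch has dropped behind it. Do not touch the catch with the gripper, and leave everything else where it is.

Things in the scene. Friction and masses are not known exactly. Their poses are not given: they have to be found in the camera images.
- fixture: Shaft-locking fixture, bolted down: red base plate 415 x 170 x 10 mm, on it an aluminium bed (top 35 mm above the bench, 130 mm wide, from x = -285 to -45 mm) and the upright shaft. Origin: on the bench under the shaft's axis. x points the way the fork is slid, along the bed to the shaft (roughly across in front of the robot, to its left); y left of that, z up.
- rail_mouth (a point): Point on the bed's top midway between the starts of two parallel steel guide rails, at fixture x = -130 mm. The rails are 93 mm apart inside, 12 mm high above the bed, and run on to x = -45 mm. Before this point, from x = -176 mm, they flare as a lead-in that starts about 104 mm wide.
- lay_point (a point): Point on top of the bed (35 mm above the bench) at fixture x = -225 mm, y = 0: good place for the middle of the fork's grip block when laying it down, slot towards the shaft. The fork's tips then lie 10 mm short of the catch's hinge barrel, which overhangs the bed with 25 mm of room below; the fork first meets the catch when its grip block is 183 mm before the shaft axis.
- fork_home (a point): Where the centre of the fork's grip block is when the fork is fully home: fixture x = -40 mm, y = 0, 65 mm above the bench. There the slot's bottom meets the shaft's tang and the fork can go no farther.
- shaft_axis (a point): Point on the shaft's axis level with the bed's top. Here the shaft has a steel tang: a block 40 mm long and 27 mm across its two flats, 34 to 60 mm above the bench, with an 18 mm stub on top up to 74 mm. The tang stands on a round hub of 80 mm diameter whose top is 34 mm above the bench.
- crank (a joint): Turn of the shaft, rad, growing counter-clockwise seen from above. It turns with its crank arm and stays where it is left (drag 0.2 N m, 2 N at the post). 0 = flats in line with the bed and the fork's slot, crank arm pointing straight away from the bed (fixture +x). Starts between 0.8 and 1.65, arm towards the robot; stops at +-1.9.
- crank_post (a point): The crank arm is a flat bar on the hub, parallel to the flats, 13 to 29 mm above the bench, ending in an upright round steel post, 22 mm diameter, 28 to 96 mm above the bench, on a 100 mm radius from the shaft axis. Point: on the post's axis, 62 mm above the bench. Push the post sideways to turn the shaft; there is free room round it.
- catch (a joint): Lift of the gravity catch, rad: 0 = hanging down on its stop (as at the start), grows as its tip is lifted (about 0.2 when it rides on top of the fork), up to 1.2. It is light (60 g) and falls back by itself.
- catch_pin (a point): Hinge pin of the catch, 67 mm above the bench, at fixture x = -137, y = -34 mm (the side away from the robot). A bracket up to 76 mm high holds the pin at fixture y = -69 mm.
- catch_tip (a point): End of the catch, a steel pawl 18 mm wide sloping from its pin down towards the shaft, over the strip fixture y = -43 to -25 mm of the bed only; end at x = -98 mm, bottom 5 mm above the bed. A fork pushed to the shaft lifts it by its leading edge; it drops behind the fork's rear edge in the last 5 mm before home and then lets it slide back 8 mm at most.
- fork_grip (a point): Centre of the grip block of the locking fork. The block stands on the plate: 16 mm (x) by 36 mm (y), 36 mm high, 12 to 48 mm above the plate's underside; this point is 30 mm above the underside, 50 mm ahead of the rear edge, 70 mm behind the prong tips. x points along the slot to the tips, z up. Best gripped closing along x, across the 16 mm.
- fork_tips (a point): Midway between the prong tips, half-way up the plate. The fork: a loose aluminium plate (0.3 to 0.45 kg) 120 x 90 x 12 mm lying flat, its front with an open slot 31 mm wide, 50 mm deep between two round-ended prongs 29.5 mm wide. It starts left or right of the fixture on the bench, the narrow-slot plate at the other place.
- fork: The locking fork itself: origin on the plate's underside, under the centre of the grip block; axes as for its grip point.
- narrow_fork_grip (a point): the wrong plate: outside exactly like the locking fork, but its slot is only 18 mm wide and does not fit over the flats. Point: centre of its grip block, as for the right one; same axes.
- conrod: loose dark steel connecting rod lying flat, 190 mm long, 68 mm wide at the big end, 22 mm high; leave alone
- piston: loose aluminium piston standing on the bench, 84 mm diameter, 56 mm high; leave alone
- bearing_cap: loose dark steel bearing cap, 110 x 26 mm, 50 mm high, long along its own y; leave alone
- wrench: loose open-end wrench lying flat, 190 mm long; leave alone
- hammer: loose hammer lying flat, 270 mm long; leave alone
- oil_can: loose grey can standing upright, 68 mm diameter, 150 mm high; leave alone
There are look-alikes about, which are no part of the job. What is shaped like the fork but blue or purple is not meant.

How it is judged:
On the way, in this order (a step that is already met when the one before it is completed fails the run):
1. the flats are lined up with the bed (within 0.1 rad) (value of joint crank between -0.1 and 0.1 rad), for 0.3 s.
2. the fork lies on the bed before the catch, slot towards the shaft (x of fork_grip in the frame of fixture between -0.3 and -0.18 m and y of fork_grip in the frame of fixture between -0.03 and 0.03 m and z of fork_grip in the frame of fixture between 0.06 and 0.07 m and angle between the x axis of fork_grip and the x axis of fixture, either way round below 0.35 rad and x of fork_tips in the frame of fixture above -0.23 m), for 0.1 s.
3. the fork, sliding between the rails, has lifted the catch (value of joint catch above 0.12 rad and x of fork_grip in the frame of fixture between -0.18 and -0.045 m and y of fork_grip in the frame of fixture between -0.01 and 0.01 m and z of fork_grip in the frame of fixture between 0.06 and 0.07 m), for 0.1 s.
4. the fork is home over the flats and the catch has dropped behind it (x of fork_grip in the frame of fixture between -0.05 and -0.034 m and y of fork_grip in the frame of fixture between -0.006 and 0.006 m and z of fork_grip in the frame of fixture between 0.061 and 0.069 m and angle between the x axis of fork_grip and the x axis of fixture, either way round below 0.12 rad and value of joint catch below 0.06 rad and value of joint crank between -0.12 and 0.12 rad), for 0.2 s.
At the end, for the whole second after the job is handed in: The right fork lies flat on the bed within 10 mm of fully home over the flats and between the rails, the shaft within 0.12 rad of lined up, the catch down (under 0.06 rad) behind the fork, all at rest (all of step 4 and linear speed of fork below 0.01 m/s); the robot touches nothing.
It fails at once if the gripper or arm touches the catch (over 1.5 N) (contact force between any of the fingers, the arm and catch above 1.5 N).
It fails at once if another thing on the bench is moved by more than 30 mm (distance of any of narrow_fork_grip, conrod, piston, bearing_cap, wrench, hammer, oil_can from where it was at the start of the episode above 0.03 m).
It also fails if it takes over 72 s, if anything falls off the work surface, if the arm or the gripper's body presses on something with over 40 N, if the wrist force passes 120 N, or if a joint passes its speed limit or range.

## Robot

A 6-joint arm with a two-finger parallel gripper is mounted at the origin on the work surface. World frame = base frame: x ahead of the robot, y to its left, z up, the work surface at z = 0. Lengths are in m, angles in rad, forces in N, time in s.
With the tool pointing down it reaches from about 0.25 to 0.775 m from the base axis. Payload 4 kg.
Tool frame: the origin (TCP) lies between the finger pads; the fingertips stand 25 mm ahead of it and the grasp point (between the pads) lies 6 mm ahead of it (robot.tip_reach is the z of the fingertips in the tool frame, in m); z points along the fingers, y is the line along which they close (so a half turn about z gives the same grasp; the last joint's range is limited). The gripper opens to 94 mm and grips with 3 to 60 N. Pads are 16 mm wide; open, the fingers measure 119 mm over their backs; the gripper's body (75 mm by 177 mm) begins 78 mm behind the grasp point.
Start: joints at [1.179, 0.087, 1.371, -0, 1.684, -0.103], TCP at [0.157, 0.527, 0.231] pointing down, gripper open.
Joint ranges: [-3.1, 3.1], [-0.76, 2.03], [0.27, 2.55], [-1.08, 4.22], [0.17, 2.65], [-2.57, 2.57]. Speed limits (rad/s): [2.79, 2.79, 3.14, 3.14, 3.14, 3.14].

## Interface

Orientations are given as [roll, pitch, yaw] about the fixed x, y, z axes, in that order (R = Rz(yaw) Ry(pitch) Rx(roll)).
In Python, from bench import robot gives the robot as it stands. The module is installed in compiled form; this text tells all that it offers.
- The arm moves only by the shell command python3 -m handwheel 'ROWS'. ROWS is JSON, a list of rows, each a list of 3 entries, a list of its own where there are three numbers: the turn, a rotation vector about the world's x, y, z in units of 90 degrees (1.0 is 90 degrees), then the shift along the world's x, y, z in units of 0.05 m (1.0 is 0.05 m), then the closure, from 0 (fully open) to 1 (shut). A call has 1 to 5 rows; each row shifts and turns the commanded pose from where the row before left it; what a row does not reach is not made up. A row lasts 1/10 s, in which the tool goes at most 50 mm and 8.59 degrees, less where a joint would pass 70% of its speed; a pose out of reach is approached as far as the arm can. A call with a number of a shift or a turn outside -1 to 1 is refused whole. A call with a gripper value outside its range is refused whole. The fingers move at their own pace and stop on an object; the grip force is fixed at half the most. Time passes only in rows, so rows that do not move let the fingers close. It gives the time, the measured TCP pose, the force, the opening and the grip force at its end, in the units of the state.
- robot.get_obs(): the state, without advancing time (a new reading comes with each control period).
- robot.snapshot(name): name is "scene" or "top"; returns (picture, depth): 420x560x3 uint8, red, green, blue; 420x560 float32, m along the optical axis (not along the pixel's ray), 0 where there is no reading.
- robot.calibration(name): a dict with "mtx" (3x3 intrinsics, pixels), "D" ([k1, k2, p1, p2, k3] as OpenCV has them; the pictures are not rectified), "extrinsics" (4x4, takes a point from camera to world coordinates). Camera axes: x right, y down, z forward; pixel columns grow to the right and rows downward; lengths in m; the calibration is good to about 2 mm. A picture is of the moment at which its call begins. calibration takes no time and is no camera call.
- robot.close_job(): hands the job in; it is judged then, once.
Trained networks look in the newest picture that a camera, given by its name, has taken for a name from the list of things; names that differ only in an ending like _2 or _b are one class to them, and where a whole thing is asked for, a point or a joint stands for the part that bears it (a point fixed in the world has none). Each returns a list of dicts, best first, with "p" (0 to 1); they miss things now and then, are a little off and sometimes report something else, mostly with a low value. They report only what shows in the picture. A call takes as long as a camera call. They do not tell look-alikes from the thing itself.
- robot.boxes_of(query, camera): "bbox" ([left, top, right, bottom] in pixels, round what is visible of it).
The state is a dict: "time": time; "joint_positions": joint angles; "qvel": joint speeds; "joint_torque": joint torques, N m; "tool_pos": TCP position; "ee_rot": TCP orientation; "wrist_force": force on the tool from outside, world axes, zero at the start; "wrist_torque": the same for the moment, N m; "width": finger opening in m; "finger_force": force on a finger pad.
Only numpy, scipy, OpenCV 4.12 (cv2) and the standard library are available. Lean on these libraries where they do the work, as an engineer would, in place of code of your own. Each camera call takes 0.05 s, during which the arm holds its last target. There are 200 camera calls.

## Working session

There is one attempt and no reset: what is moved stays moved. The work goes in short steps, Python scripts to look and compute and a shell command to move; the robot and the scene stay as the last step left them, time stands still between calls to the robot, and variables do not carry over. Pictures are saved under pics/ and viewed, at most 10 in all, crops included, and the job is handed in when it is done.

```bash
mkdir -p pics
cat > h.py <<'E'
import numpy as np, cv2
from bench import robot
def snap(n,save=None):
    im,d=robot.snapshot(n)
    if save: cv2.imwrite('pics/'+save,cv2.cvtColor(im,cv2.COLOR_RGB2BGR))
    return im,d
def cloud(d,n):
    c=robot.calibration(n); h,w=d.shape
    uv=np.stack(np.meshgrid(np.arange(w),np.arange(h)),-1).reshape(-1,1,2).astype(np.float64)
    p=cv2.undistortPoints(uv,c['mtx'],c['D']).reshape(h,w,2)
    P=np.concatenate([p*d[...,None],d[...,None]],-1)
    T=np.array(c['extrinsics']); W=P@T[:3,:3].T+T[:3,3]
    W[d==0]=np.nan
    return W
E
python3 - <<'E'
from h import *
for n in ['top','scene']:
    im,d=snap(n,n+'0.png'); W=cloud(d,n); np.save(n+'0.npy',W)
    c=robot.calibration(n); print(n,np.round(c['extrinsics'],3).tolist())
    for q in ['fork','narrow_fork_grip','fixture','crank_post','catch_tip','crank']:
        for b in robot.boxes_of(q,n)[:4]:
            x=np.array(b['bbox']); u,v=int((x[0]+x[2])/2),int((x[1]+x[3])/2)
            print(q,round(b['p'],2),x.round().tolist(),W[min(v,419),min(u,559)].round(3))
print(robot.get_obs())
E
```

```text
top [[-0.001, -0.987, 0.162, 0.315], [-1.0, 0.001, -0.001, 0.082], [0.001, -0.162, -0.987, 1.253], [0.0, 0.0, 0.0, 1.0]]
fork 0.89 [91.0, 187.0, 133.0, 233.0] [0.543 0.568 0.014]
fork 0.79 [152.0, 201.0, 186.0, 245.0] [0.496 0.38  0.053]
fork 0.78 [259.0, 239.0, 308.0, 285.0] [0.379 0.036 0.012]
narrow_fork_grip 0.82 [381.0, 192.0, 424.0, 233.0] [ 0.533 -0.336  0.012]
narrow_fork_grip 0.68 [145.0, 276.0, 179.0, 301.0] [0.302 0.366 0.15 ]
narrow_fork_grip 0.58 [218.0, 162.0, 354.0, 230.0] [0.578 0.03  0.038]
fixture 0.66 [217.0, 158.0, 352.0, 231.0] [0.584 0.033 0.038]
crank_post 0.7 [245.0, 178.0, 272.0, 230.0] [0.554 0.112 0.037]
catch_tip 0.45 [286.0, 174.0, 305.0, 183.0] [ 0.629 -0.     0.058]
crank 0.91 [246.0, 178.0, 268.0, 233.0] [0.552 0.118 0.03 ]
crank 0.26 [216.0, 163.0, 351.0, 231.0] [0.578 0.036 0.038]
scene [[-0.88, 0.326, -0.344, 0.893], [0.474, 0.587, -0.657, 0.792], [-0.012, -0.741, -0.671, 0.775], [0.0, 0.0, 0.0, 1.0]]
fork 0.77 [359.0, 336.0, 428.0, 412.0] [0.559 0.579 0.022]
fork 0.73 [330.0, 272.0, 392.0, 323.0] [0.506 0.402 0.013]
fork 0.59 [301.0, 177.0, 340.0, 
[... 593 characters left out ...]
 -0.089  0.036]
{'time': 0.7, 'joint_positions': array([ 1.17886075e+00,  8.71271669e-02,  1.37066410e+00, -3.38761266e-07,
        1.68359780e+00, -1.03124723e-01]), 'qvel': array([-0.0007701 ,  0.00015305,  0.00156914,  0.000627  ,  0.00098167,
        0.00037302]), 'joint_torque': array([-9.75340954e-04, -3.39893317e+01, -3.02524960e+01,  7.17607909e-02,
        2.33532954e-02,  9.59788963e-06]), 'tool_pos': array([0.15667383, 0.52723823, 0.23056396]), 'ee_rot': array([3.14139018e+00, 2.12924855e-05, 2.85278176e+00]), 'wrist_force': array([ 0.71105458, -0.00588617,  0.11202616]), 'wrist_torque': array([0.04357627, 0.03410163, 0.04547617]), 'finger_force': 0.0, 'width': 0.0941997655678752}
```

Run:
```python
import cv2
i=cv2.imread('pics/top0.png'); cv2.imwrite('pics/top0c.png',cv2.resize(i[140:330,80:440],(800,422),interpolation=cv2.INTER_CUBIC))
```

```text
(no output)
```

View pics/top0c.png

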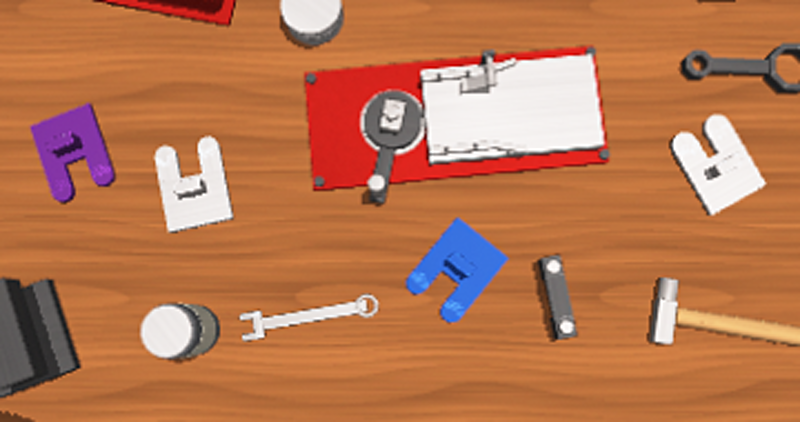

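View pics/scene0.png

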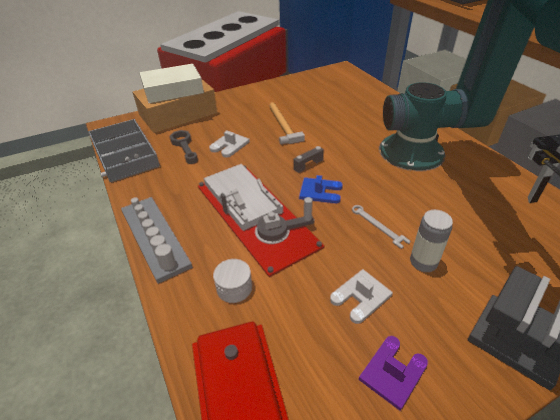

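The top crop shows the fixture in the middle, with the hub at about (392,120) in the crop and the post at (377,185). The white plate on the left (193,185) has the wider slot, with its tips about 60 mm apart. On the right-hand plate (715,165) they are about 50 mm apart, so the left plate is the locking fork. Next I'll fit the poses.

```bash
cat > fit.py <<'E'
from h import *
from scipy.optimize import least_squares
from scipy.ndimage import label
def rect(P): 
    (c,s,a)=cv2.minAreaRect((P[:,:2]*1000).astype(np.float32)); return np.round(c,1),np.round(s,1),round(a,2)
def inb(W,x0,x1,y0,y1,z0,z1): return (W[...,0]>x0)&(W[...,0]<x1)&(W[...,1]>y0)&(W[...,1]<y1)&(W[...,2]>z0)&(W[...,2]<z1)
E
python3 - <<'E'
from fit import *
for n in ['top','scene']:
    W=np.load(n+'0.npy'); im=cv2.imread(f'pics/{n}0.png').astype(int)
    tab=inb(W,.3,.5,-.25,-.1,-.02,.012); print(n,'table z',np.nanmedian(W[tab][:,2]), W[tab][:,2].std())
    red=(im[...,2]>120)&(im[...,1]<70)&(im[...,0]<70)&inb(W,.4,.75,-.25,.3,-.01,.03)
    lab,k=label(red); big=np.argmax(np.bincount(lab.ravel())[1:])+1
    m=inb(W,.45,.72,-.21,.25,.004,.11)
    print('base z',np.median(W[red][:,2]),'red rect',rect(W[red]),'all',rect(W[m]))
    bed=inb(W,.45,.72,-.2,.08,.028,.052); print('bed',rect(W[bed]),np.median(W[bed][:,2]))
    post=inb(W,.42,.56,.08,.2,.08,.11); print('post',post.sum(),W[post].mean(0).round(4),W[post][:,2].max().round(4))
    arm=inb(W,.42,.53,.05,.2,.02,.11); print('arm',W[arm].mean(0).round(4))
    stub=inb(W,.54,.68,.05,.16,.053,.09); print('tang+stub',stub.sum(),W[stub].mean(0).round(4),rect(W[stub]))
    hub=inb(W,.5,.68,.05,.16,.028,.04); print('hub',rect(W[hub]))
    for nm,b in [('fork',(.42,.57,.30,.47)),('narrow',(.45,.62,-.43,-.25))]:
        pl=inb(W,*b,.006,.06); print(nm,pl.sum(),rect(W[pl]),'z',np.median(W[pl][:,2]).round(4))
        g=inb(W,*b,.038,.06); print(' grip',g.sum(),W[g].mean(0).round(4),rect(W[g]) if g.sum()>3 else '')
E
```

```text
top table z 0.001788209065012869 0.002507668328279602
base z 0.011538422410319327 red rect (array([596. ,  28.9]), array([170. , 417.8]), 5.43) all (array([584.8,  19.8]), array([459.5, 269.6]), 89.96)
bed (array([603.7, -43.5]), array([133.7, 248.2]), 5.57) 0.03692996844797625
post 53 [0.4895 0.1348 0.0958] 0.1037
arm [0.4992 0.1296 0.0555]
tang+stub 124 [0.5872 0.1148 0.0645] (array([613.8,  97.5]), array([ 37.3, 106.9]), 54.11)
hub (array([579.6, 102.9]), array([104.2, 156.5]), 89.78)
fork 1042 (array([496.7, 389.4]), array([159.8, 147.1]), 87.83) z 0.0136
 grip 74 [0.492  0.3931 0.049 ] (array([492.8, 393.1]), array([16.4, 36.5]), 11.55)
narrow 1085 (array([ 533.7, -341. ]), array([166.8, 176.4]), 1.78) z 0.0135
 grip 64 [ 0.522  -0.3392  0.0491] (array([ 522.3, -339.5]), array([15.7, 33.7]), 31.16)
scene table z 0.003439271004113398 0.0017892289623450508
base z 0.012810571104755475 red rect (array([595.2,  31.6]), array([169.9, 416.1]), 5.51) all (array([585.,  20.]), array([459.6, 269.9]), 90.0)
bed (array([604.8, -44.1]), array([139.2, 247.1]), 5.09) 0.0383419921797874
post 78 [0.4904 0.1413 0.0942] 0.1014
arm [0.4988 0.1389 0.0535]
tang+stub 175 [0.5889 0.1212 0.0642] (array([612.3, 101.1]), array([ 39.5, 107.6]), 55.24)
hub (array([580. ,  96.6]), array([141.3, 119.5]), 10.67)
fork 1573 (array([497.6, 379.2]), array([153.6, 138.9]), 83.95) z 0.0133
 grip 139 [0.4934 0.3974 0.0474] (array([491.7, 395.9]), array([18.9, 35.7]), 14.34)
narrow 606 (array([ 535.9, -340. ]), array([178.9, 166.7]), 89.85) z 0.0152
 grip 59 [ 0.5204 -0.3349  0.0477] (array([ 520.1, -337.2]), array([19.9, 38.1]), 23.57)
```

```bash
R='[0,0,0.016]'
python3 -m handwheel '[[[0,0,0.016],[0.51,-0.6,0],0],[[0,0,0.016],[0.51,-0.6,0],0],[[0,0,0.016],[0.51,-0.6,0],0],[[0,0,0.016],[0.51,-0.6,0],0],[[0,0,0.016],[0.51,-0.6,0],0]]'
python3 -m handwheel '[[[0,0,0],[0.51,-0.6,0],0],[[0,0,0],[0.51,-0.6,0],0],[[0,0,0],[0.51,-0.6,0],0],[[0,0,0],[0.51,-0.6,0],0],[[0,0,0],[0.51,-0.6,0],0]]'
python3 -m handwheel '[[[0,0,0],[0.51,-0.6,0],0],[[0,0,0],[0.51,-0.6,0],0],[[0,0,0],[0.51,-0.6,0],0],[[0,0,0],[0,0,0],0],[[0,0,0],[0,0,0],0]]'
```

```text
time: 1.2
tool_pos: [0.2849, 0.376, 0.2307]
ee_rot: [3.141, 0.001, 2.98]
wrist_force: [0.4, 0.8, 0.3]
width: 0.0941
finger_force: 0.0
time: 1.7
tool_pos: [0.4125, 0.2259, 0.2308]
ee_rot: [3.141, 0.001, 2.978]
wrist_force: [0.3, -0.4, -0.0]
width: 0.0941
finger_force: 0.0
time: 2.2
tool_pos: [0.4883, 0.1367, 0.2303]
ee_rot: [3.141, -0.001, 2.977]
wrist_force: [0.4, 0.2, 0.3]
width: 0.0944
finger_force: 0.0
```

Closing axis is now about 80.6°. Descend 160 mm onto the post and close.

```bash
python3 -m handwheel '[[[0,0,0],[0.03,0.02,-0.8],0],[[0,0,0],[0,0,-0.8],0],[[0,0,0],[0,0,-0.8],0],[[0,0,0],[0,0,-0.4],0],[[0,0,0],[0,0,-0.36],0]]'
python3 -m handwheel '[[[0,0,0],[0,0,0],0.5],[[0,0,0],[0,0,0],0.7],[[0,0,0],[0,0,0],1],[[0,0,0],[0,0,0],1],[[0,0,0],[0,0,0],1]]'
```

```text
time: 2.7
tool_pos: [0.4878, 0.1396, 0.0707]
ee_rot: [-3.141, -0.002, 2.981]
wrist_force: [-0.5, 0.2, 0.5]
width: 0.0943
finger_force: 0.0
time: 3.2
tool_pos: [0.4903, 0.1384, 0.0737]
ee_rot: [3.141, 0.002, 2.979]
wrist_force: [-0.0, 0.2, 0.1]
width: 0.0572
finger_force: 0.0
```

```bash
python3 -m handwheel '[[[0,0,0],[0,0,0],1],[[0,0,0],[0,0,0],1],[[0,0,0],[0,0,0],1],[[0,0,0],[0,0,0],1],[[0,0,0],[0,0,0],1]]'
python3 - <<'E'
from fit import *
im,d=snap('top','top1.png'); W=cloud(d,'top'); o=robot.get_obs(); print(o['tool_pos'],o['width'],o['finger_force'],o['wrist_force'])
O=np.array([.5885,.121]);a=np.deg2rad(95.45);r=o['tool_pos'][:2]-O
print('r',np.hypot(*r),'ang',np.arctan2(r[1],r[0])-a)
E
```

```text
time: 3.7
tool_pos: [0.4895, 0.1379, 0.0724]
ee_rot: [-3.141, -0.0, 2.978]
wrist_force: [-1.1, -1.4, 0.5]
width: 0.0214
finger_force: 30.0
[0.48949212 0.13785576 0.0724274 ] 0.021538437393345957 29.999798834323883 [ 0.2963102  -0.88495293 -0.33770232]
r 0.10043245079180466 ang 1.3070460256863379
```

Run:
```python
import numpy as np
a=np.deg2rad(np.linspace(170.4,95.45,16)); p=np.c_[np.cos(a),np.sin(a)]*.1
print((np.diff(p,axis=0)/.05).round(3).tolist(), 74.95/15/90)
```

```text
[[0.037, 0.17], [0.051, 0.167], [0.066, 0.162], [0.079, 0.155], [0.093, 0.148], [0.105, 0.139], [0.117, 0.129], [0.128, 0.119], [0.138, 0.107], [0.146, 0.095], [0.154, 0.082], [0.161, 0.068], [0.166, 0.054], [0.17, 0.039], [0.173, 0.024]] 0.05551851851851852
```

```bash
python3 -m handwheel '[[[0,0,-0.0555],[0.037,0.17,0],1],[[0,0,-0.0555],[0.051,0.167,0],1],[[0,0,-0.0555],[0.066,0.162,0],1],[[0,0,-0.0555],[0.079,0.155,0],1],[[0,0,-0.0555],[0.093,0.148,0],1]]'
```

```text
time: 4.25
tool_pos: [0.5073, 0.1773, 0.0725]
ee_rot: [-3.141, 0.004, 2.539]
wrist_force: [4.5, -5.2, -2.1]
width: 0.0216
finger_force: 30.0
```

```bash
python3 -m handwheel '[[[0,0,-0.0555],[0.105,0.139,0],1],[[0,0,-0.0555],[0.117,0.129,0],1],[[0,0,-0.0555],[0.128,0.119,0],1],[[0,0,-0.0555],[0.138,0.107,0],1],[[0,0,-0.0555],[0.146,0.095,0],1]]'
```

```text
time: 4.75
tool_pos: [0.5393, 0.2053, 0.0725]
ee_rot: [-3.141, 0.006, 2.102]
wrist_force: [2.5, -9.2, 0.2]
width: 0.0217
finger_force: 30.0
```

```bash
python3 -m handwheel '[[[0,0,-0.0555],[0.154,0.082,0],1],[[0,0,-0.0555],[0.161,0.068,0],1],[[0,0,-0.0555],[0.166,0.054,0],1],[[0,0,-0.0555],[0.17,0.039,0],1],[[0,0,-0.0555],[0.173,0.024,0],1]]'
```

```text
time: 5.25
tool_pos: [0.5796, 0.2176, 0.0724]
ee_rot: [-3.141, 0.006, 1.666]
wrist_force: [-0.8, -9.4, 1.7]
width: 0.0217
finger_force: 30.0
```

```bash
python3 -m handwheel '[[[0,0,0],[0,0,0],1],[[0,0,0],[0,0,0],0.6],[[0,0,0],[0,0,0],0.4],[[0,0,0],[0,0,0],0],[[0,0,0],[0,0,0],0]]'
python3 -m handwheel '[[[0,0,0],[0,0,0],0],[[0,0,0],[0,0,0.7],0],[[0,0,0],[0,0,0.8],0],[[0,0,0],[0,0,0.8],0],[[0,0,0],[-0.2,0.6,0.8],0]]'
python3 -m handwheel '[[[0,0,0],[-0.2,0.6,0.2],0],[[0,0,0],[-0.2,0.6,0],0],[[0,0,0],[-0.2,0.6,0],0],[[0,0,0],[-0.2,0.5,0],0],[[0,0,0],[0,0,0],0]]'
cat > meas.py <<'E'
from fit import *
def view(n,save=None):
    im,d=snap(n,save); W=cloud(d,n); b=im[...,::-1].astype(int)
    red=(b[...,2]>120)&(b[...,1]<70)&(b[...,0]<70)&inb(W,.4,.75,-.25,.26,-.01,.03)
    print(n,'red',rect(W[red]))
    post=inb(W,.5,.63,.19,.26,.07,.12); print('post',post.sum(),W[post].mean(0).round(4))
    t=post&(W[...,2]>.09); print('posttop',W[t].mean(0).round(4))
    arm=inb(W,.54,.63,.165,.2,.022,.04); print('arm',arm.sum(),W[arm].mean(0).round(4))
    g=inb(W,.54,.64,.07,.17,.05,.085); print('tang',g.sum(),W[g].mean(0).round(4),rect(W[g]))
    s=g&(W[...,2]>.068); print('stub',W[s].mean(0).round(4))
    g=inb(W,.42,.57,.30,.47,.04,.06); print('grip',g.sum(),W[g].mean(0).round(4),rect(W[g]))
    return im,W
E
python3 - <<'E'
from meas import *
for n in ['top','scene']: im,W=view(n,n+'2.png'); np.save(n+'2.npy',W)
i=cv2.imread('pics/scene2.png')[150:290,190:450]; j=cv2.imread('pics/top2.png')[150:250,120:360]
cv2.imwrite('pics/c2.png',np.vstack([cv2.resize(i,(600,323),interpolation=2),cv2.resize(j,(600,250),interpolation=2)]))
E
```

```text
time: 5.75
tool_pos: [0.5786, 0.2216, 0.0724]
ee_rot: [-3.142, -0.0, 1.671]
wrist_force: [0.2, 0.0, -0.5]
width: 0.0503
finger_force: 0.0
time: 6.25
tool_pos: [0.5699, 0.2483, 0.2283]
ee_rot: [3.141, 0.002, 1.666]
wrist_force: [0.3, 0.4, -0.2]
width: 0.0902
finger_force: 0.0
time: 6.75
tool_pos: [0.5272, 0.3688, 0.2365]
ee_rot: [-3.141, -0.001, 1.676]
wrist_force: [0.6, -1.0, -0.3]
width: 0.0938
finger_force: 0.0
top red (array([596.6,  29.9]), array([170.7, 419.9]), 5.49)
post 57 [0.5791 0.2141 0.0933]
posttop [0.5805 0.215  0.0969]
arm 79 [0.5827 0.1831 0.0298]
tang 128 [0.5871 0.1156 0.0644] (array([588.2, 115.8]), array([27.3, 39.7]), 2.41)
stub [0.5873 0.1154 0.0751]
grip 0 [nan nan nan] (array([0., 0.]), array([0., 0.]), 0.0)
scene red (array([595.4,  33. ]), array([168.6, 415.1]), 5.29)
post 118 [0.5817 0.2211 0.0898]
posttop [0.5804 0.2193 0.0971]
arm 83 [0.5855 0.1806 0.031 ]
tang 169 [0.5889 0.1242 0.0639] (array([586.3, 118.3]), array([27.7, 41.4]), 3.89)
stub [0.587  0.1197 0.0756]
grip 133 [0.4932 0.3973 0.0478] (array([492.2, 396. ]), array([19. , 36.5]), 8.3)meas.py:11: RuntimeWarning: Mean of empty slice.
  g=inb(W,.42,.57,.30,.47,.04,.06); print('grip',g.sum(),W[g].mean(0).round(4),rect(W[g]))
  ret = um.true_divide(
```

View pics/c2.png

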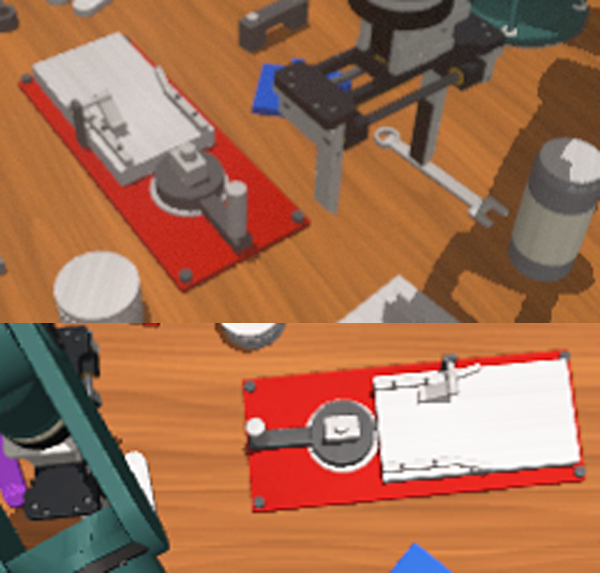

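Run:
```python
from fit import *
for n in ['top','scene']:
    W=np.load(n+'0.npy'); im=cv2.imread(f'pics/{n}0.png'); hsv=cv2.cvtColor(im,cv2.COLOR_BGR2HSV)
    for nm,b in [('fork',(.42,.60,.30,.47)),('narrow',(.45,.62,-.43,-.25))]:
        m=inb(W,*b,.004,.03)&(hsv[...,1]<60)&(hsv[...,2]>120); m=cv2.morphologyEx(m.astype(np.uint8),cv2.MORPH_OPEN,np.ones((2,2)))>0
        g=inb(W,*b,.042,.06)
        print(n,nm,rect(W[m]),'block top',g.sum(),W[g].mean(0).round(4),rect(W[g]))
```

```text
top fork (array([498.6, 393.3]), array([117.3,  90.8]), 12.98) block top 73 [0.4921 0.3932 0.0491] (array([492.8, 393.1]), array([16.4, 36.5]), 11.55)
top narrow (array([ 529.3, -338.5]), array([116.4,  92.4]), 28.09) block top 63 [ 0.5222 -0.3394  0.0492] (array([ 522.6, -339.9]), array([15.7, 32.7]), 31.16)
scene fork (array([496.2, 403.1]), array([120.4,  86.9]), 18.16) block top 127 [0.4932 0.3973 0.048 ] (array([491.8, 396. ]), array([18.1, 35.6]), 12.42)
scene narrow (array([ 529. , -329.3]), array([116.9,  87.4]), 27.21) block top 50 [ 0.5203 -0.3356  0.049 ] (array([ 520.4, -337.8]), array([19.9, 36.9]), 23.57)
```

```bash
python3 -m handwheel '[[[0,0,0.0415],[-0.347,0.262,-0.3],0],[[0,0,0.0415],[-0.347,0.262,-0.7],0],[[0,0,0],[0,0,-0.8],0],[[0,0,0],[0,0,-0.8],0],[[0,0,0],[0,0,-0.7],0]]'
python3 -m handwheel '[[[0,0,0],[0,0,-0.3],0],[[0,0,0],[0,0,-0.09],0],[[0,0,0],[0,0,0],0.5],[[0,0,0],[0,0,0],1],[[0,0,0],[0,0,0],1]]'
python3 -m handwheel '[[[0,0,0],[0,0,0],1],[[0,0,0],[0,0,0],1],[[0,0,0],[0,0,0],1],[[0,0,0],[0,0,0],1],[[0,0,0],[0,0,0],1]]'
python3 -m handwheel '[[[0,0,0],[0,0,0],1],[[0,0,0],[0,0,0],1],[[0,0,0],[0,0,0],1],[[0,0,0],[0,0,0],1]]'
```

```text
time: 7.35
tool_pos: [0.4944, 0.3901, 0.0699]
ee_rot: [-3.141, 0.001, 1.8]
wrist_force: [-0.7, 0.6, -0.1]
width: 0.0938
finger_force: 0.0
time: 7.85
tool_pos: [0.4958, 0.3925, 0.0549]
ee_rot: [3.137, -0.002, 1.801]
wrist_force: [-0.3, 0.7, -0.5]
width: 0.0731
finger_force: 0.0
time: 8.35
tool_pos: [0.4943, 0.3917, 0.0522]
ee_rot: [-3.142, 0.0, 1.801]
wrist_force: [-0.3, -0.6, -0.4]
width: 0.0335
finger_force: 0.0
time: 8.75
tool_pos: [0.4938, 0.3916, 0.0521]
ee_rot: [-3.14, 0.0, 1.801]
wrist_force: [-1.4, -0.6, 1.0]
width: 0.0161
finger_force: 30.0
```

```bash
python3 -m handwheel '[[[0,0,0],[0,0,0.2],1],[[0,0,0],[0,0,0.7],1],[[0,0,0],[0,0,0.7],1],[[0,0,0],[0,0,0.7],1],[[0,0,0],[0,0,0.7],1]]'
python3 -m handwheel '[[[0,0,0.0609],[0.153,-0.662,0],1],[[0,0,0.0609],[0.153,-0.662,0],1],[[0,0,0.0609],[0.153,-0.662,0],1],[[0,0,0.0609],[0.153,-0.662,0],1],[[0,0,0.0609],[0.153,-0.662,0],1]]'
python3 -m handwheel '[[[0,0,0.0609],[0.153,-0.662,0],1],[[0,0,0.0609],[0.153,-0.662,0],1],[[0,0,0.0609],[0.153,-0.662,0],1],[[0,0,0.0609],[0.153,-0.662,0],1],[[0,0,0.0609],[0.153,-0.662,0],1]]'
python3 -m handwheel '[[[0,0,0.0609],[0.153,-0.662,0],1],[[0,0,0.0609],[0.153,-0.662,0],1],[[0,0,0.0609],[0.153,-0.662,0],1],[[0,0,0.0609],[0.153,-0.662,0],1],[[0,0,0.0609],[0.153,-0.662,0],1]]'
python3 -m handwheel '[[[0,0,0],[0,0,0],1],[[0,0,0],[0,0,0],1],[[0,0,0],[0,0,0],1]]'
python3 - <<'E'
from meas import *
for n in ['top','scene']: im,W=view(n,n+'3.png'); np.save(n+'3.npy',W)
i=cv2.imread('pics/scene3.png')[100:290,170:400]; j=cv2.imread('pics/top3.png')[150:250,200:400]
cv2.imwrite('pics/c3.png',np.vstack([cv2.resize(i,(363,300),interpolation=2),cv2.resize(j,(363,181),interpolation=2)]))
E
```

```text
time: 9.25
tool_pos: [0.4942, 0.3915, 0.2031]
ee_rot: [-3.141, 0.001, 1.801]
wrist_force: [0.6, 0.8, -4.9]
width: 0.0159
finger_force: 30.0
time: 9.75
tool_pos: [0.5326, 0.2248, 0.2018]
ee_rot: [-3.141, 0.0, 2.284]
wrist_force: [0.1, 0.3, -4.4]
width: 0.0158
finger_force: 30.0
time: 10.25
tool_pos: [0.5708, 0.0592, 0.2019]
ee_rot: [-3.141, -0.0, 2.762]
wrist_force: [1.4, 0.3, -4.5]
width: 0.016
finger_force: 30.0
time: 10.75
tool_pos: [0.6091, -0.1062, 0.2017]
ee_rot: [3.141, -0.001, -3.043]
wrist_force: [0.8, 0.5, -3.7]
width: 0.0159
finger_force: 30.0
time: 11.05
tool_pos: [0.6089, -0.104, 0.2019]
ee_rot: [3.141, -0.001, -3.047]
wrist_force: [-0.3, 0.3, -3.7]
width: 0.0157
finger_force: 30.0
top red (array([552. ,  25.1]), array([257.6, 416.6]), 5.4)
post 57 [0.579  0.2142 0.0937]
posttop [0.5803 0.2152 0.097 ]
arm 80 [0.5826 0.1831 0.0303]
tang 131 [0.5868 0.1155 0.064 ] (array([587.5, 115.8]), array([28. , 39.4]), 1.45)
stub [0.5875 0.1158 0.0747]
grip 0 [nan nan nan] (array([0., 0.]), array([0., 0.]), 0.0)
scene red (array([595.2,  31.6]), array([169.7, 415.3]), 5.5)
post 117 [0.5817 0.221  0.09  ]
posttop [0.5803 0.2192 0.097 ]
arm 81 [0.5854 0.1804 0.0313]
tang 170 [0.5896 0.1234 0.0637] (array([602.8, 103.2]), array([31.8, 89.6]), 32.83)
stub [0.5871 0.1199 0.0751]
grip 0 [nan nan nan] (array([0., 0.]), array([0., 0.]), 0.0)meas.py:11: RuntimeWarning: Mean of empty slice.
  g=inb(W,.42,.57,.30,.47,.04,.06); print('grip',g.sum(),W[g].mean(0).round(4),rect(W[g]))
  ret = um.true_divide(
```

View pics/c3.png

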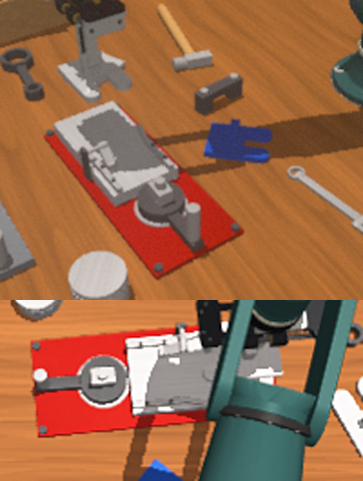

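The fork is held level above the bed (scene crop, about (95,75)), tips towards the shaft. I'll measure how far it sits off sideways in the grip.

Run:
```python
from fit import *
O=np.array([.5875,.119]);a=np.deg2rad(95.4);Rm=np.array([[np.cos(a),np.sin(a)],[-np.sin(a),np.cos(a)]])
W=np.load('scene3.npy'); m=inb(W,.5,.75,-.22,.03,.140,.175); P=W[m]; F=(P[:,:2]-O)@Rm.T*1000
pl=F[(P[:,2]<.168)]; print(len(pl),pl.min(0),pl.max(0)); print(rect(np.c_[F]/1000))
for x0 in range(-300,-140,10):
    s=F[(F[:,0]>=x0)&(F[:,0]<x0+10)]
    if len(s): print(x0,len(s),s[:,1].min().round(1),s[:,1].max().round(1))
t=robot.get_obs()['tool_pos']; print('tcp fixture',Rm@(t[:2]-O))
```

```text
684 [-274.84564028  -41.63853758] [-149.6132977   50.8881363]
(array([-212.1,    4.7]), array([ 92.5, 125.2]), 89.81)
-280 14 -39.9 49.9
-270 37 -40.1 49.4
-260 35 -40.4 50.0
-250 39 -41.4 48.4
-240 40 -40.1 49.3
-230 42 -40.9 49.3
-220 97 -40.3 47.6
-210 104 -40.4 50.9
-200 48 -40.3 49.5
-190 60 -41.6 49.7
-180 55 -40.5 49.5
-170 66 -40.7 48.9
-160 76 -37.5 46.3
-150 1 -26.7 -26.7
tcp fixture [-0.22360047 -0.00042111]
```

```bash
python3 -m handwheel '[[[0,0,0],[0.084,0.008,-0.5],1],[[0,0,0],[0,0,-0.7],1],[[0,0,0],[0,0,-0.6],1],[[0,0,0],[0,0,-0.3],1],[[0,0,0],[0,0,-0.1],1]]'
python3 -m handwheel '[[[0,0,0],[0,0,-0.04],1],[[0,0,0],[0,0,-0.04],1],[[0,0,0],[0,0,0],1],[[0,0,0],[0,0,0],1]]'
```

```text
time: 11.65
tool_pos: [0.612, -0.1032, 0.09]
ee_rot: [3.14, -0.004, -3.046]
wrist_force: [0.8, -0.4, -4.0]
width: 0.0158
finger_force: 30.0
time: 12.05
tool_pos: [0.6141, -0.1046, 0.0897]
ee_rot: [-3.141, 0.002, -3.047]
wrist_force: [0.1, -0.4, -4.2]
width: 0.0159
finger_force: 30.0
```

```bash
python3 -m handwheel '[[[0,0,0],[0,0,-0.02],1],[[0,0,0],[0,0,-0.02],1],[[0,0,0],[0,0,0],1]]'
python3 -m handwheel '[[[0,0,0],[0,0,-0.02],1],[[0,0,0],[0,0,0],1],[[0,0,0],[0,0,0],1]]'
```

```text
time: 12.35
tool_pos: [0.6136, -0.1045, 0.0872]
ee_rot: [-3.141, 0.001, -3.047]
wrist_force: [-0.3, 0.0, -1.1]
width: 0.0159
finger_force: 30.0
time: 12.65
tool_pos: [0.6135, -0.1045, 0.0871]
ee_rot: [-3.141, 0.001, -3.047]
wrist_force: [-3.9, 0.1, 5.4]
width: 0.0156
finger_force: 30.0
```

```bash
python3 -m handwheel '[[[0,0,0],[0,0,0.012],1],[[0,0,0],[-0.019,0.199,0],1],[[0,0,0],[-0.019,0.199,0],1],[[0,0,0],[-0.019,0.199,0],1],[[0,0,0],[-0.019,0.199,0],1]]'
```

```text
time: 13.15
tool_pos: [0.6096, -0.0657, 0.0871]
ee_rot: [-3.137, 0.0, -3.047]
wrist_force: [-3.6, -9.4, 7.3]
width: 0.0158
finger_force: 30.0
```

```bash
python3 -m handwheel '[[[0,0,0],[-0.015,0.16,0],1],[[0,0,0],[-0.015,0.16,0],1],[[0,0,0],[-0.015,0.16,0],1],[[0,0,0],[-0.015,0.16,0],1],[[0,0,0],[0,0,0],1]]'
```

```text
time: 13.65
tool_pos: [0.6063, -0.0319, 0.0871]
ee_rot: [-3.14, 0.0, -3.046]
wrist_force: [-2.5, -3.1, 7.8]
width: 0.0157
finger_force: 30.0
```

```bash
python3 -m handwheel '[[[0,0,0],[-0.015,0.16,0.012],1],[[0,0,0],[-0.015,0.16,0],1],[[0,0,0],[-0.015,0.16,0],1],[[0,0,0],[-0.015,0.16,0],1],[[0,0,0],[0,0,0],1]]'
python3 - <<'E'
from meas import *
for n in ['top','scene']:
    im,d=snap(n,n+'4.png'); np.save(n+'4.npy',cloud(d,n))
i=cv2.imread('pics/scene4.png')[130:270,180:340]; cv2.imwrite('pics/c4.png',cv2.resize(i,(640,560),interpolation=2))
E
```

```text
time: 14.15
tool_pos: [0.6032, 0.0006, 0.0871]
ee_rot: [-3.141, 0.0, -3.046]
wrist_force: [-1.5, -2.9, 7.0]
width: 0.0158
finger_force: 30.0
```

View pics/c4.png

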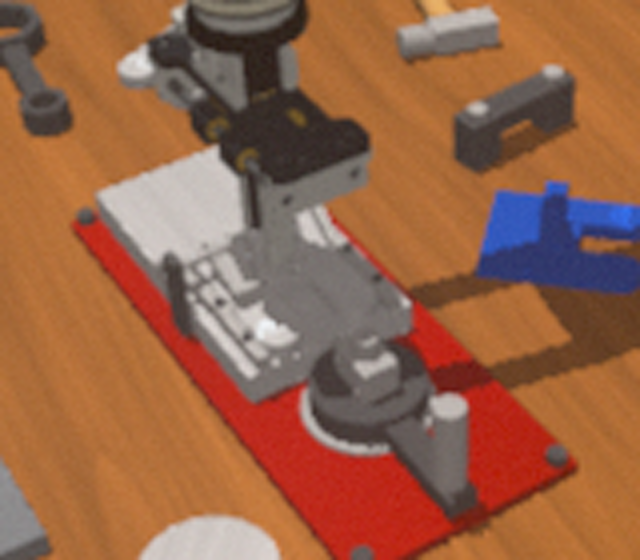

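The fork is between the rails (prong tip at about (270,330) in the crop) with the catch riding on it, and the tang looks in line. Sliding on.

```bash
python3 -m handwheel '[[[0,0,0],[-0.015,0.16,0],1],[[0,0,0],[-0.015,0.16,0],1],[[0,0,0],[-0.015,0.16,0],1],[[0,0,0],[-0.015,0.16,0],1],[[0,0,0],[0,0,0],1]]'
```

```text
time: 14.75
tool_pos: [0.6002, 0.0326, 0.0871]
ee_rot: [-3.141, 0.0, -3.046]
wrist_force: [-0.8, -2.8, 5.4]
width: 0.0157
finger_force: 30.0
```

```bash
python3 -m handwheel '[[[0,0,0],[-0.015,0.16,0],1],[[0,0,0],[-0.015,0.16,0],1],[[0,0,0],[-0.015,0.16,0],1],[[0,0,0],[-0.008,0.08,0],1],[[0,0,0],[0,0,0],1]]'
```

```text
time: 15.25
tool_pos: [0.5976, 0.0602, 0.0871]
ee_rot: [-3.141, 0.0, -3.046]
wrist_force: [-1.0, -3.4, 6.1]
width: 0.0156
finger_force: 30.0
```

```bash
python3 -m handwheel '[[[0,0,0],[-0.006,0.06,0],1],[[0,0,0],[-0.006,0.06,0],1],[[0,0,0],[-0.006,0.06,0],1],[[0,0,0],[-0.006,0.06,0],1],[[0,0,0],[0,0,0],1]]'
python3 -m handwheel '[[[0,0,0],[-0.004,0.04,0],1],[[0,0,0],[-0.004,0.04,0],1],[[0,0,0],[0,0,0],1]]'
```

```text
time: 15.75
tool_pos: [0.5966, 0.0717, 0.0871]
ee_rot: [-3.14, 0.001, -3.046]
wrist_force: [-0.3, -3.5, 5.4]
width: 0.0156
finger_force: 30.0
time: 16.05
tool_pos: [0.5962, 0.0756, 0.0871]
ee_rot: [-3.14, 0.001, -3.046]
wrist_force: [-0.7, -4.4, 4.7]
width: 0.0158
finger_force: 30.0
```

```bash
python3 -m handwheel '[[[0,0,0],[-0.003,0.03,0],1],[[0,0,0],[0,0.03,0],1],[[0,0,0],[0,0,0],1]]'
```

```text
time: 16.35
tool_pos: [0.596, 0.0777, 0.087]
ee_rot: [-3.138, 0.0, -3.047]
wrist_force: [-2.1, -5.9, 4.8]
width: 0.0158
finger_force: 30.0
```

```bash
python3 -m handwheel '[[[0,0,0],[-0.003,0.03,0],1],[[0,0,0],[0,0.03,0],1],[[0,0,0],[0,0,0],1]]'
```

```text
time: 16.65
tool_pos: [0.5961, 0.078, 0.0871]
ee_rot: [-3.133, -0.0, -3.048]
wrist_force: [-0.5, -11.8, 5.7]
width: 0.0157
finger_force: 30.0
```

```bash
python3 -m handwheel '[[[0,0,0],[0,0.03,0],1],[[0,0,0],[0,0,0],1]]'
python3 - <<'E'
from meas import *
im,d=snap('scene','scene5.png'); W=cloud(d,'scene')
O=np.array([.5871,.1199]);a=np.deg2rad(95.4);Rm=np.array([[np.cos(a),np.sin(a)],[-np.sin(a),np.cos(a)]])
F=(W[...,:2]-O)@Rm.T*1000
for nm in ['scene4.npy',None]:
    V=np.load(nm) if nm else W; F=(V[...,:2]-O)@Rm.T*1000
    for x in range(-150,-85,8):
        s=(F[...,0]>x)&(F[...,0]<x+8)&(F[...,1]>-43)&(F[...,1]<-25)&(V[...,2]>.03); print(x,s.sum(),np.nanmedian(V[s][:,2]).round(4) if s.any() else '',end=' | ')
    print()
i=cv2.imread('pics/scene5.png')[130:270,180:340]; cv2.imwrite('pics/c5.png',cv2.resize(i,(640,560),interpolation=2))
E
```

```text
time: 16.85
tool_pos: [0.5961, 0.0782, 0.0871]
ee_rot: [-3.13, -0.0, -3.048]
wrist_force: [-1.2, -14.6, 4.5]
width: 0.0158
finger_force: 30.0
-150 59 0.2599 | -142 80 0.2292 | -134 114 0.1917 | -126 124 0.316 | -118 167 0.3144 | -110 185 0.2972 | -102 246 0.3001 | -94 143 0.2952 | -86 43 0.1967 | 
-150 5 0.0381 | -142 24 0.0745 | -134 35 0.0691 | -126 44 0.0663 | -118 68 0.1742 | -110 43 0.1775 | -102 43 0.1821 | -94 58 0.4326 | -86 116 0.4163 |
```

View pics/c5.png

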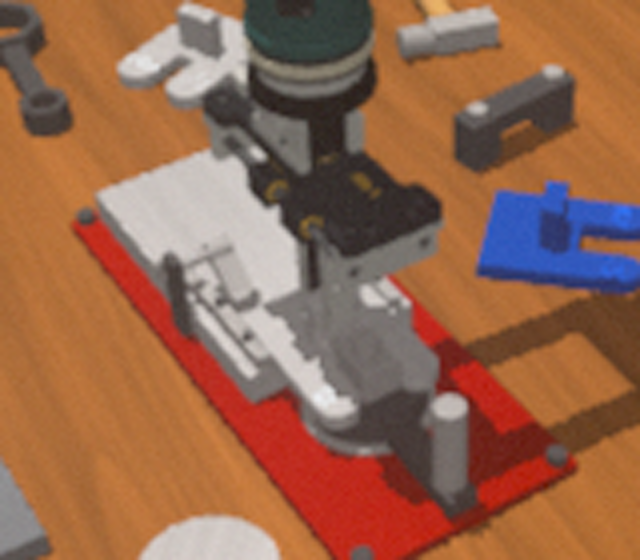

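The fork straddles the tang, and the catch tip (about (245,300)) seems to be at the plate's rear edge. I'll compare its height with the start.

Run:
```python
from meas import *
im,d=snap('scene'); W5=cloud(d,'scene')
O=np.array([.5871,.1199]);a=np.deg2rad(95.4);Rm=np.array([[np.cos(a),np.sin(a)],[-np.sin(a),np.cos(a)]])
for nm,V in [('start',np.load('scene0.npy')),('riding',np.load('scene4.npy')),('now',W5)]:
    F=(V[...,:2]-O)@Rm.T*1000; print(nm,end=' ')
    for x in range(-140,-85,6):
        s=(F[...,0]>x)&(F[...,0]<x+6)&(F[...,1]>-40)&(F[...,1]<-28)&(V[...,2]>.03)&(V[...,2]<.09); print(x,s.sum(),np.percentile(V[s][:,2],[20,80]).round(3) if s.any() else '',end=' | ')
    print()
```

```text
start -140 14 [0.056 0.077] | -134 14 [0.062 0.073] | -128 13 [0.063 0.067] | -122 11 [0.058 0.061] | -116 11 [0.056 0.06 ] | -110 12 [0.039 0.056] | -104 20 [0.041 0.053] | -98 8 [0.038 0.039] | -92 4 [0.038 0.04 ] | -86 6 [0.038 0.039] | 
riding -140 9 [0.072 0.079] | -134 15 [0.069 0.075] | -128 9 [0.067 0.069] | -122 10 [0.065 0.066] | -116 8 [0.062 0.064] | -110 8 [0.061 0.062] | -104 13 [0.054 0.063] | -98 12 [0.05  0.057] | -92 5 [0.049 0.051] | -86 9 [0.049 0.051] | 
now -140 10 [0.073 0.078] | -134 19 [0.067 0.073] | -128 14 [0.062 0.067] | -122 10 [0.059 0.063] | -116 14 [0.053 0.059] | -110 5 [0.051 0.056] | -104 17 [0.047 0.056] | -98 2 [0.049 0.049] | -92 8 [0.049 0.051] | -86 4 [0.05  0.052] |
```

```bash
python3 -m handwheel '[[[0,0,0],[0.004,-0.04,0],1],[[0,0,0],[0,0,0],1],[[0,0,0],[0,0,0],0.72],[[0,0,0],[0,0,0],0.72],[[0,0,0],[0,0,0],0.72]]'
```

```text
time: 17.45
tool_pos: [0.5952, 0.0825, 0.0853]
ee_rot: [3.14, -0.002, -3.046]
wrist_force: [-0.8, 0.5, -0.0]
width: 0.0263
finger_force: 0.1
```

```bash
python3 -m handwheel '[[[0,0,0],[0.005,-0.05,0],0.72],[[0,0,0],[0,0,0],0.72],[[0,0,0],[0,0,0.2],0.72],[[0,0,0],[0,0,0.5],0.72],[[0,0,0],[0,0,0.8],0.72]]'
python3 -m handwheel '[[[0,0,0],[-0.4,-0.2,0.8],0.72],[[0,0,0],[-0.7,-0.2,0.3],0.72],[[0,0,0],[-0.7,-0.2,0],0.72],[[0,0,0],[-0.7,-0.3,0],0.72],[[0,0,0],[-0.7,-0.3,0],0.72]]'
python3 -m handwheel '[[[0,0,0],[-0.6,-0.3,0],0.72],[[0,0,0],[-0.5,-0.2,0],0.72],[[0,0,0],[0,0,0],0.72],[[0,0,0],[0,0,0],0.72]]'
python3 - <<'E'
from meas import *
O=np.array([.5875,.119]);a=np.deg2rad(95.4);Rm=np.array([[np.cos(a),np.sin(a)],[-np.sin(a),np.cos(a)]])
for n in ['top','scene']:
    im,d=snap(n,n+'6.png'); V=cloud(d,n); F=(V[...,:2]-O)@Rm.T*1000
    for x in range(-140,-85,6):
        s=(F[...,0]>x)&(F[...,0]<x+6)&(F[...,1]>-40)&(F[...,1]<-28)&(V[...,2]>.03)&(V[...,2]<.09); print(x,s.sum(),np.percentile(V[s][:,2],[20,80]).round(3) if s.any() else '',end=' | ')
    g=(F[...,0]>-70)&(F[...,0]<-22)&(abs(F[...,1])<25)&(V[...,2]>.079)&(V[...,2]<.095); print('\nblock',g.sum(),F[g].mean(0),V[g][:,2].mean(),rect(V[g]))
    po=inb(V,.5,.63,.19,.26,.09,.12); print('post',V[po].mean(0))
i=cv2.imread('pics/scene6.png')[130:270,180:340]; j=cv2.imread('pics/top6.png')[140:260,200:380]
cv2.imwrite('pics/c6.png',np.hstack([cv2.resize(i,(400,350),interpolation=2),cv2.resize(j,(400,350),interpolation=2)]))
E
```

```text
time: 17.95
tool_pos: [0.5946, 0.0786, 0.1596]
ee_rot: [3.141, -0.006, -3.047]
wrist_force: [-0.6, -0.0, -0.6]
width: 0.0262
finger_force: 0.0
time: 18.45
tool_pos: [0.4352, 0.0183, 0.2175]
ee_rot: [-3.141, 0.002, -3.046]
wrist_force: [-0.1, -0.3, 0.7]
width: 0.0266
finger_force: 0.0
time: 18.85
tool_pos: [0.3819, -0.0065, 0.2174]
ee_rot: [-3.142, 0.003, -3.048]
wrist_force: [0.6, -0.4, -0.1]
width: 0.0264
finger_force: 0.0
-140 14 [0.037 0.076] | -134 9 [0.053 0.07 ] | -128 12 [0.061 0.066] | -122 8 [0.059 0.061] | -116 8 [0.054 0.057] | -110 8 [0.053 0.056] | -104 10 [0.038 0.055] | -98 8 [0.038 0.048] | -92 8 [0.047 0.051] | -86 7 [0.048 0.051] | 
block 66 [-43.05397707  -2.40035436] 0.08438528518811061 (array([593.9,  76.4]), array([34.6, 15.8]), 5.66)
post [0.58024648 0.21512381 0.09730057]
-140 13 [0.052 0.076] | -134 15 [0.061 0.071] | -128 11 [0.059 0.068] | -122 13 [0.06  0.065] | -116 11 [0.056 0.06 ] | -110 9 [0.048 0.057] | -104 16 [0.048 0.056] | -98 0  | -92 8 [0.049 0.051] | -86 5 [0.049 0.053] | 
block 83 [-39.08457504  -1.66483643] 0.08461406192414049 (array([591.8,  79. ]), array([35.6, 19.5]), 2.53)
post [0.58014622 0.21914937 0.0971279 ]
```

View pics/c6.png

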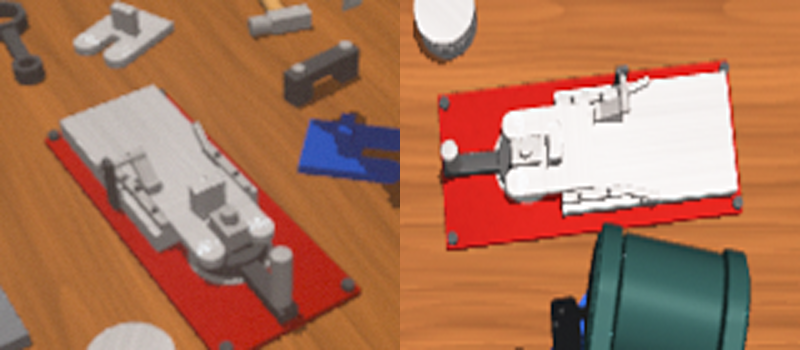

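The fork is home: the block is at fixture x of about -41 mm, the catch profile is the same as at the start, the crank is at about -0.03 rad and the arm is clear.

```bash
python3 -c "
from bench import robot
print(robot.close_job())"
```

```text
the job is handed in; nothing more can be done
None
```

I turned the shaft into line (about -0.03 rad), slid the wide-slot fork fully home over the flats, and the catch dropped behind it; the job was handed in at about 19 s with the arm clear, and no verdict was shown.

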